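# Dip the sampling rod and hold it ready over the spotting plate

## Task

Take the sampling rod out of its stand and dip it upright into the tall narrow vial (not the short wide one) until its tip reaches the bottom or nearly so. Then draw it out, carry it clear of the bottles and flask without disturbing them, and stop with the rod upright and its tip about one centimetre above the plate, over the middle of the plate's large well; the rod must never touch the plate. Finish like that, still holding the rod quite still in the gripper.

Things in the scene. Friction and masses are not known exactly. Their poses are not given: they have to be found in the camera images.
- rod: sampling rod, loose, 130 mm long, about 30 g: a straight steel shaft 6 mm thick and 85 mm long with, above it, a white round handle 16 mm thick and 45 mm long (two thin grey rings near its top). Origin at the lower tip, z along the rod to the handle; it is round, so its yaw means nothing. At the start it stands upright in the stand's socket, the handle's lower shoulder resting on the socket's rim, so the handle runs from 105 to 150 mm above the worktop
- rod_tip (a point): the lower tip of the rod's shaft (same point as the rod's origin)
- rod_grip (a point): point on the rod's axis, 110 mm above the tip, in the handle (which runs from 85 to 130 mm above the tip): a good place to grip
- rod_stand: fixed stand for the rod: round grey foot 64 mm in diameter with an upright grey tube 22 mm in diameter whose rim is 105 mm above the worktop; its bore is 9 mm wide and open at the top, so the rod comes straight up (85 mm until the tip is free). Origin: centre of its underside, z up
- vial_narrow: the tall narrow vial: white, 20 mm outside, 13 mm inside, rim 75 mm and inner floor 8 mm above the worktop, upright and fixed in a round grey foot 56 mm in diameter, 20 mm high. Origin: centre of its underside
- vial_narrow_floor (a point): centre of the narrow vial's inner floor (8 mm above the worktop)
- vial_narrow_mouth (a point): centre of the narrow vial's mouth, at rim height (75 mm above the worktop)
- vial_wide: the short wide vial, not to be used: white, 40 mm outside, 34 mm inside, rim 45 mm above the worktop, fixed in a foot like the other's. Origin: centre of its underside. The two vials stand side by side in either order
- spot_plate: fixed white ceramic plate 56 x 88 mm, 12 mm thick, flat on the worktop, with one large round well (about 27 mm wide, 4 mm deep) near one end and four small wells (13 mm) near the other. Origin: centre of its underside; the large well lies 20 mm from it along the plate's +y
- large_well (a point): centre of the large well, at the height of the plate's top face (12 mm above the worktop)
- bottle_square: loose square white plastic bottle, 60 x 61 x 120 mm, standing in the row between the vials and the plate. Origin: centre of its underside
- flask: loose conical glass flask, 64 mm wide at its foot, 105 mm high, in the same row. Origin: centre of its underside
- bottle_round: loose round glass bottle with a flat glass stopper, 58 mm wide, 114 mm high, in the same row. Origin: centre of its underside
Not all that is in view belongs to the job. What is shaped like the vial_narrow but blue is not meant. What is shaped like the rod_stand but orange is not meant.

How it is judged (in metres and radians):
On the way, in this order (a step that is already met when the one before it is completed fails the run):
1. the rod is lifted out of its stand (z of rod_tip in the frame of rod_stand above 0.107 m and contact force between rod and the fingers above 0.5 N), for 0.1 s.
2. the rod's tip is down in the narrow vial, within 12 mm of its floor, the rod upright and held (horizontal distance between rod_tip and vial_narrow_floor below 0.006 m and z of rod_tip in the frame of vial_narrow_floor below 0.012 m and angle between rod's own z axis and vertical below 0.2 rad and contact force between rod and the fingers above 0.5 N), for 0.2 s.
At the end, for the whole second after the job is handed in: The rod is held still in the gripper, upright to within 0.15 rad, its tip within 7 mm sideways of the centre of the plate's large well and 3 to 20 mm above the plate's top face, not touching the plate; the two bottles and the flask stand within 20 mm of where they were (horizontal distance between rod_tip and large_well below 0.007 m and z of rod_tip in the frame of large_well between 0.003 and 0.02 m and angle between rod's own z axis and vertical below 0.15 rad and linear speed of rod below 0.01 m/s and contact force between rod and the fingers above 0.5 N and contact force between rod and spot_plate below 0.05 N and distance of each of bottle_square, flask, bottle_round from where it was at the start of the episode below 0.02 m and angle between each of bottle_square, flask, bottle_round's own z axis and vertical below 0.2 rad); the arm keeps its last pose, push and grip.
It fails at once if the rod touches the plate (contact force between rod and spot_plate above 0.3 N).
It fails at once if the rod's tip goes into the wide vial (horizontal distance between rod_tip and vial_wide below 0.017 m and z of rod_tip in the frame of vial_wide below 0.043 m).
It fails at once if a bottle or the flask is shifted by more than 20 mm or tipped (distance of any of bottle_square, flask, bottle_round from where it was at the start of the episode above 0.02 m or angle between any of bottle_square, flask, bottle_round's own z axis and vertical above 0.2 rad).
It also fails if it takes over 48 s, if anything falls off the work surface, if the arm or the gripper's body presses on something with over 40 N, if the wrist force passes 120 N, or if a joint passes its speed limit or range.

## Robot

A 7-joint arm with a two-finger parallel gripper is mounted at the origin on a cart in front of the work surface, level with it; the furniture and walls round the work are solid. World frame = base frame: x ahead of the robot, y to its left, z up, the work surface at z = 0. Lengths are in mm, angles in rad, forces in N, time in s.
With the tool pointing down it reaches from about 425 to 975 mm from the base axis. Payload 16.7 kg.
Tool frame: the origin (TCP) lies between the finger pads; the fingertips stand robot.tip_extent ahead of it and the grasp point (between the pads) lies 8 mm behind it (robot.tip_extent is the distance from the TCP to the fingertips, in mm); z points along the fingers, y is the line along which they close (so a half turn about z gives the same grasp; the last joint's range is limited). The gripper opens to 85 mm and grips with 20 to 120 N. Pads are 22 mm wide; open, the fingers measure 114 mm over their backs; the gripper's body (76 mm by 85 mm) begins 54 mm behind the grasp point. The pads swing forward as they close: fully open they stand 13 mm farther back than shut.
Start: joints at [1.052, 0.426, 0.074, 1.606, -0.034, 1.111, -0.067], TCP at [243.302, -629.588, 242.302] pointing down, gripper open.
Joint ranges: [-2.85, 2.85], [-0.5, 2.14], [-1.23, 1.37], [0.21, 2.46], [-1.02, 4.16], [0.16, 2.05], [-2.73, 2.73]. Speed limits (rad/s): [1.89, 1.89, 2.39, 2.39, 3.01, 3.01, 3.01].

## Interface

Orientations are given as [roll, pitch, yaw] about the fixed x, y, z axes, in that order (R = Rz(yaw) Ry(pitch) Rx(roll)).
In Python, from rig import robot gives the robot as it stands.
- The arm moves only by the shell command python3 -m pendant 'ROWS' [OPENING] [FORCE]. ROWS is text: rows parted by semicolons, each of 6 numbers parted by spaces: the shift along the tool's x, y, z each as a share of 0.025 m, from -1 to 1, then the turn, a rotation vector about the tool's x, y, z each as a share of 0.08 rad, from -1 to 1. In form: x y z rx ry rz; .... A call has 1 to 12 rows; each row shifts and turns the commanded pose from where the row before left it, along the tool's axes as they then stand; what a row does not reach is not made up. A row lasts 1/12 s, in which the tool goes at most 41.7 mm and 7.16 degrees, less where a joint would pass 70% of its speed; a pose out of reach is approached as far as the arm can. A call with a number of a shift or a turn outside -1 to 1 is refused whole. A call with a gripper value outside its range is refused whole. OPENING is the closure, from -1 (fully open) to 1 (shut), set as the call begins (- or left out, the last holds). The fingers move at their own pace and stop on an object; FORCE is the grip in N (left out, the last holds). Time passes only in rows, so rows that do not move let the fingers close. It gives the time, the measured TCP pose, the force, the opening and the grip force at its end, in the units of the state.
- robot.state(): the state, without advancing time (a new reading comes with each control period).
- robot.snapshot(name): name is "scene" or "top" or "wrist"; returns (picture, depth): 420x560x3 uint8, red, green, blue; 420x560 float32, mm along the optical axis (not along the pixel's ray), 0 where there is no reading.
- robot.calibration(name): a dict with "vfov" (degrees; the focal length in pixels is half the picture's height over the tangent of half this angle, whatever the lens; pixels are square), "cx", "cy" (the principal point, pixels), "R" (3x3) and "t" (3): a world point X has camera coordinates R X + t; the wrist camera has in their place "tool_from_camera" (4x4, takes a point from camera to tool coordinates, whose origin is the TCP and whose axes are the flange's). Camera axes: x right, y down, z forward; pixel columns grow to the right and rows downward; lengths in mm; the calibration is good to about 2 mm. The wrist camera is an equidistant fisheye: a pixel r from the principal point sees the ray r / f radians off the axis. A picture is of the moment at which its call begins: read the wrist's pose just before it. calibration takes no time and is no camera call.
- robot.hand_in(): hands the job in; it is judged then, once.
The state is a dict: "clock": time; "joint_pos": joint angles; "qd": joint speeds; "effort": joint torques, N m; "ee_pos": TCP position; "tcp_rot": TCP orientation; "contact_force": force on the tool from outside, world axes, zero at the start; "ft_torque": the same for the moment, N m; "finger_gap": opening from 0.0 (shut) to 1.0 (fully open); "gripper_force": force on a finger pad.
Only numpy, scipy, OpenCV 4.12 (cv2) and the standard library are available. Lean on these libraries where they do the work, as an engineer would, in place of code of your own. Each camera call takes 0.05 s, during which the arm holds its last target. There are 200 camera calls.

## Working session

There is one attempt and no reset: what is moved stays moved. The work goes in short steps, Python scripts to look and compute and a shell command to move; the robot and the scene stay as the last step left them, time stands still between calls to the robot, and variables do not carry over. Pictures are saved under pics/ and viewed, at most 11 in all, crops included, and the job is handed in when it is done.

```bash
ls; mkdir -p pics
cat > h.py <<'E'
from rig import robot
import numpy as np, cv2
def snap(n,f):
    s=robot.state(); p,d=robot.snapshot(n)
    cv2.imwrite(f'pics/{f}.png',p[:,:,::-1]); np.save(f'pics/{f}.npy',d); return s,p,d
def foc(c): return 210/np.tan(np.radians(c['vfov'])/2)
E
python3 - <<'E'
from h import *
print(robot.state(), robot.tip_extent)
for n in ("scene","top"):
    snap(n,n+"0"); print(robot.calibration(n))
print(robot.calibration("wrist"))
E
```

```text
pics
{'clock': 0.0, 'joint_pos': array([ 1.05248947,  0.42678881,  0.0738799 ,  1.60660076, -0.03407093,
        1.1108172 , -0.0671171 ]), 'qd': array([ 0.0003565 ,  0.00054612,  0.00058491,  0.0008514 , -0.00098799,
        0.00086504,  0.0005291 ]), 'effort': array([ 1.31867910e-03, -9.49840450e+01,  3.76114771e+00, -4.63537931e+01,
        1.93110667e-02,  9.96744056e-03, -2.95832990e-05]), 'ee_pos': array([ 243.14482288, -629.26132959,  241.57633417]), 'tcp_rot': array([-3.14024566e+00,  1.42189113e-04,  3.68744893e-01]), 'contact_force': array([ 0.2006374 , -0.15434549,  0.36288751]), 'ft_torque': array([-0.03217524, -0.01716374, -0.03800494]), 'gripper_force': 0.0, 'finger_gap': 0.9999588616520824} 11.0
{'vfov': 46.27829077435868, 'cx': 287.41089563987106, 'cy': 204.87093432301845, 'R': array([[-0.49743128, -0.86745651,  0.00901822],
       [-0.35796063,  0.1957762 , -0.91298186],
       [ 0.7902065 , -0.4573739 , -0.40790048]]), 't': array([418.91922735, 241.09353753, 762.26495467])}
{'vfov': 50.80291234197203, 'cx': 281.9264899535747, 'cy': 218.7487211826357, 'R': array([[ 0.0118499 , -0.99991121,  0.00609566],
       [-0.99693612, -0.01228557, -0.07724919],
       [ 0.07731722, -0.00516159, -0.99699318]]), 't': array([200.63542782, 511.93134729, 960.33115245])}
{'vfov': 65.70646984690485, 'cx': 278.43905418533296, 'cy': 218.3821612202667, 'tool_from_camera': array([[-9.85230367e-04, -9.57589056e-01, -2.88135783e-01,
         7.38323371e+01],
       [ 9.99999415e-01, -1.07223132e-03,  1.44123683e-04,
        -7.05714187e-01],
       [-4.46959473e-04, -2.88135472e-01,  9.57589552e-01,
        -1.31516993e+02],
       [ 0.00000000e+00,  0.00000000e+00,  0.00000000e+00,
         1.00000000e+00]])}
```

View pics/scene0.png

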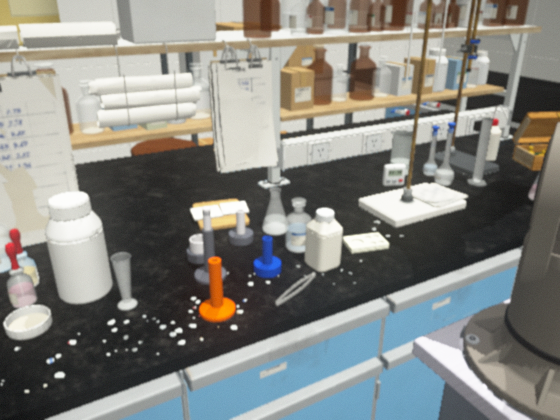

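View pics/top0.png

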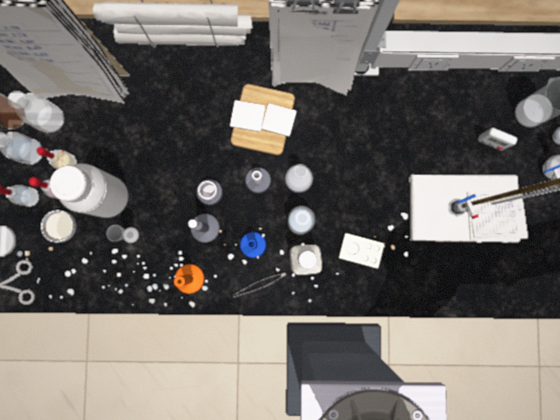

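Run:
```python
from h import *
p=cv2.imread('pics/top0.png')[160:290,170:400]
cv2.imwrite('pics/topc.png',cv2.resize(p,None,fx=3.4,fy=3.4,interpolation=cv2.INTER_CUBIC))
# first estimates: rays to planes
def ray(n,u,v,z):
    c=robot.calibration(n);f=foc(c);d=np.array([(u-c['cx'])/f,(v-c['cy'])/f,1])
    C=-c['R'].T@c['t'];w=c['R'].T@d;return (C+w*(z-C[2])/w[2]).round(1)
for nm,u,v,z in [('handletop',194,224,150),('standfoot',205,229,10),('narrowrim',257,176,75),('narrowfoot',258,180,20),('wide',209,190,45),('plate',361,250,12),('square',307,258,120),('round',301,216,114),('flask',299,177,100),('orange',188,279,10),('blue',252,244,20)]:
    print(nm,ray('top',u,v,z))
print(robot.state()['clock'])
```

```text
handletop [487.2 375.7 150. ]
standfoot [485.1 378.   10. ]
narrowrim [594.7 260.6  75. ]
narrowfoot [595.3 261.1  20. ]
wide [567.9 365.6  45. ]
plate [442.6  30.3  12. ]
square [424.6 156.9 120. ]
round [508.1 169.2 114. ]
flask [589.3 173.3 100. ]
orange [374.1 412.7  10. ]
blue [452.8 272.1  20. ]
0.1
```

View pics/topc.png

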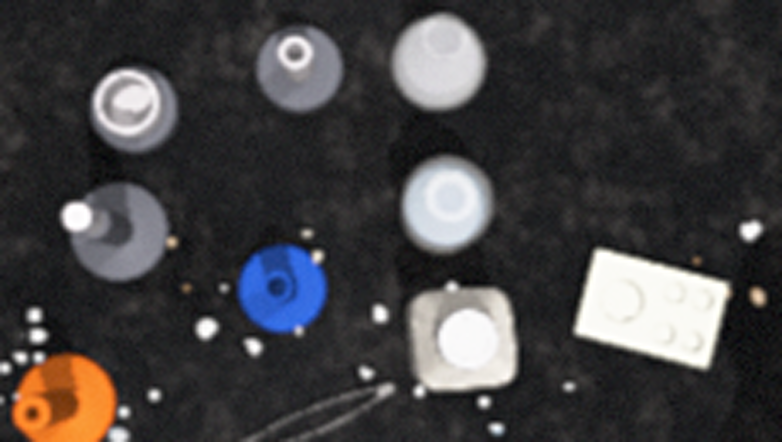

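```bash
cat >> h.py <<'E'
def ray(n,u,v,z):
    c=robot.calibration(n);f=foc(c);d=np.array([(u-c['cx'])/f,(v-c['cy'])/f,1])
    C=-c['R'].T@c['t'];w=c['R'].T@d;return (C+w*(z-C[2])/w[2]).round(1)
def cloud(n,d):
    c=robot.calibration(n);f=foc(c);v,u=np.mgrid[:420,:560]
    P=np.stack([(u-c['cx'])/f*d,(v-c['cy'])/f*d,d],-1)
    W=(P-c['t'])@c['R']; W[d==0]=np.nan; return W
E
python3 - <<'E'
from h import *
for n in('scene','top'):
    W=cloud(n,np.load(f'pics/{n}0.npy')).reshape(-1,3)
    for lo,hi in((30,100),(100,170),(170,250),(250,350),(350,500),(500,800)):
        m=(W[:,2]>lo)&(W[:,2]<hi)&(W[:,0]>250)&(W[:,0]<780)&(W[:,1]<450)&(W[:,1]>-750)
        q=(W[m][:,:2]//50*50).astype(int); k,c=np.unique(q,axis=0,return_counts=True)
        print(n,lo,[(*a,b) for a,b in zip(k.tolist(),c.tolist()) if b>6])
print('well',ray('top',353.5,247.9,12))
E
```

```text
scene 30 [(350, 100, 195), (350, 150, 434), (350, 400, 445), (400, -550, 49), (400, 100, 45), (400, 150, 543), (400, 250, 172), (450, -350, 48), (450, -300, 100), (450, -250, 135), (450, 100, 12), (450, 150, 471), (450, 250, 60), (450, 350, 307), (500, -350, 63), (500, -300, 146), (500, -250, 154), (500, -200, 200), (500, 150, 166), (550, -750, 61), (550, -500, 234), (550, -350, 30), (550, -300, 81), (550, -250, 42), (550, -200, 7), (550, 150, 385), (550, 250, 163), (550, 350, 155), (600, -750, 20), (600, -450, 141), (600, -400, 113), (600, 150, 90), (600, 250, 24), (650, -450, 25), (650, -400, 7), (650, -300, 183), (650, -250, 44), (700, -750, 119), (700, -700, 95), (700, -450, 131), (700, -400, 64), (700, -350, 172), (700, -300, 8), (700, -250, 21), (750, -600, 67), (750, -350, 153), (750, 50, 18)]
scene 100 [(350, 400, 87), (400, 100, 46), (400, 150, 214), (450, 150, 50), (450, 350, 234), (500, -200, 110), (500, 150, 74), (550, -550, 9), (550, -500, 243), (550, 150, 17), (600, -450, 128), (600, -400, 9), (600, 150, 26), (650, -700, 11), (700, -750, 89), (700, -700, 10), (700, -450
[... 996 characters left out ...]
, 115), (600, 100, 9), (600, 150, 124), (600, 250, 33), (650, -400, 18), (650, -300, 258), (650, -250, 62), (700, -400, 85), (700, -350, 275), (700, -300, 21), (700, -250, 42), (750, -400, 104), (750, -350, 250), (750, 50, 19)]
top 100 [(350, 400, 79), (400, 100, 69), (400, 150, 226), (450, 150, 42), (450, 350, 117), (500, -200, 70), (500, 150, 146), (550, 150, 21), (600, 150, 35), (700, -400, 17), (700, -350, 107), (750, -350, 88), (750, 50, 106)]
top 170 [(500, -200, 121)]
top 250 [(450, -150, 24), (500, -200, 209), (500, -150, 93), (500, -100, 94), (550, -300, 50), (550, -250, 65)]
top 350 [(500, -200, 127), (500, -150, 191), (500, -100, 31)]
top 500 [(500, -100, 9)]
well [447.  47.  12.]
```

Run:
```python
from h import *
for n in('scene','top'):
    W=cloud(n,np.load(f'pics/{n}0.npy')).reshape(-1,3)
    r=np.hypot(W[:,0],W[:,1]);a=np.degrees(np.arctan2(W[:,1],W[:,0]))
    for lo in range(20,520,40):
        m=(W[:,2]>lo)&(W[:,2]<lo+40)&(W[:,0]>200)&(a>-75)&(a<-5)&(r<720)
        k,c=np.unique((np.c_[a[m]//5*5,r[m]//20*20]).astype(int),axis=0,return_counts=True)
        print(n,lo,[(*x,y) for x,y in zip(k.tolist(),c.tolist()) if y>4 and x[1]<600])
    print(np.nanmax(W[(r<700)&(a>-30)&(a<-10)&(W[:,0]>200)][:,2]))
```

```text
scene 20 [(-35, 540, 55), (-35, 560, 69), (-35, 580, 43), (-30, 500, 10), (-30, 520, 97), (-30, 540, 59), (-30, 560, 52), (-30, 580, 65), (-25, 500, 82), (-25, 520, 97), (-25, 540, 74), (-25, 560, 79), (-25, 580, 49), (-20, 480, 57), (-20, 500, 66), (-20, 520, 61), (-20, 540, 107), (-20, 560, 126), (-20, 580, 30), (-15, 460, 11), (-15, 480, 82), (-15, 500, 59), (-15, 520, 64), (-15, 540, 64), (-15, 560, 60), (-15, 580, 67), (-10, 460, 6), (-10, 480, 19), (-10, 500, 23), (-10, 520, 27), (-10, 540, 34), (-10, 560, 37), (-10, 580, 36)]
scene 60 [(-20, 560, 67)]
scene 100 [(-20, 560, 62)]
scene 140 [(-20, 560, 66)]
scene 180 [(-20, 560, 68)]
scene 220 [(-20, 560, 71)]
scene 260 [(-20, 560, 74), (-15, 500, 44), (-15, 520, 22), (-10, 520, 8)]
scene 300 [(-20, 560, 79), (-15, 520, 7)]
scene 340 [(-20, 560, 83), (-15, 520, 43)]
scene 380 [(-20, 560, 84), (-15, 520, 46)]
scene 420 [(-20, 560, 90), (-15, 520, 50)]
scene 460 [(-20, 560, 93), (-15, 520, 51)]
scene 500 [(-15, 520, 6)]
502.09303468346803
top 20 [(-35, 540, 88), (-35, 560, 167), (-35, 580, 149), (-30, 500, 13), (-30, 520, 126), (-3
[... 205 characters left out ...]
40, 222), (-20, 560, 157), (-20, 580, 152), (-15, 460, 18), (-15, 480, 170), (-15, 500, 182), (-15, 520, 188), (-15, 540, 197), (-15, 560, 198), (-15, 580, 209), (-10, 460, 6), (-10, 480, 33), (-10, 500, 49), (-10, 520, 60), (-10, 540, 73), (-10, 560, 88), (-10, 580, 99)]
top 60 [(-20, 560, 29)]
top 100 [(-20, 560, 36)]
top 140 [(-20, 560, 49)]
top 180 [(-20, 560, 55)]
top 220 [(-20, 560, 65)]
top 260 [(-20, 560, 79), (-15, 500, 72), (-15, 520, 76), (-15, 540, 18), (-10, 520, 30)]
top 300 [(-20, 560, 90), (-15, 520, 6)]
top 340 [(-20, 560, 110), (-15, 520, 38)]
top 380 [(-20, 560, 43), (-15, 520, 51)]
top 420 [(-15, 520, 66)]
top 460 [(-15, 520, 76)]
top 500 [(-15, 520, 9)]
515.5336867479598
```

Run:
```python
from h import *
snap('wrist','w0')
```

```text
(no output)
```

View pics/w0.png

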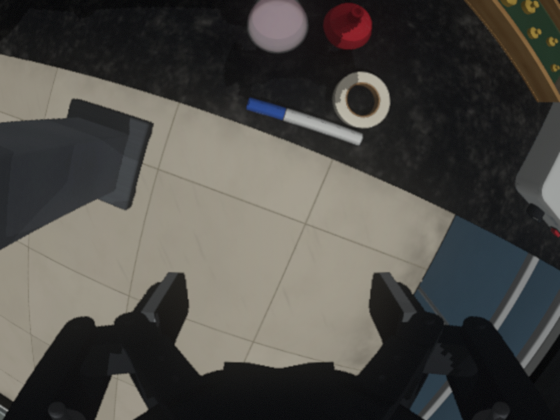

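The top view shows the rod's handle at px (194,224) in the grey stand, the wide vial at (209,190), the narrow vial at (257,176) and the plate's large well at (353,248). A tall retort stand lies between the arm and the work at r≈505–560, so I'll pass inside it, first turning the camera sideways. The wrist view shows only floor and clutter.

```bash
python3 -m pendant '0 0 -0.3 0 0 -1;0 0 -0.3 0 0 -1;0 0 0 0 0 -1;0 0 0 0 0 -1;0 0 0 0 0 -1;0 0 0 0 0 -1;0 0 0 0 0 -1;0 0 0 0 0 -1;0 0 0 0 0 -1;0 0 0 0 0 -1;0 0 0 0 0 -1;0 0 0 0 0 -1'; python3 -m pendant '0 0 0 0 0 -1;0 0 0 0 0 -1;0 0 0 0 0 -1;1 0.3 0 0 0 0;1 0.3 0 0 0 0;1 0.3 0 0 0 0;1 0.3 0 0 0 0;1 0.3 0 0 0 0;1 0.3 0 0 0 0;1 0.3 0 0 0 0' -1; python3 -c "
from h import *;print(robot.state()['joint_pos'])"
```

```text
clock: 1.15
ee_pos: [243.2, -629.5, 257.0]
tcp_rot: [-3.141, -0.0, 1.333]
contact_force: [-0.1, -0.2, 0.1]
finger_gap: 1.002
gripper_force: 0.0
clock: 1.98
ee_pos: [296.3, -453.4, 257.1]
tcp_rot: [-3.141, -0.0, 1.569]
contact_force: [0.7, 0.6, 0.2]
finger_gap: 0.999
gripper_force: 0.0
[ 1.08169632  0.20731356 -0.23971765  1.87580166  0.05588139  1.06523611
  0.81767517]
```

```bash
python3 -m pendant '1 0.3 0 0 0 0;1 0.3 0 0 0 0;1 0.3 0 0 0 0;1 0.3 0 0 0 0;1 0.3 0 0 0 0;1 0.3 0 0 0 0;1 0.3 0 0 0 0'; python3 -m pendant '1 0.3 0 0 0 0;1 0.3 0 0 0 0;1 0.3 0 0 0 0;1 0.3 0 0 0 0;1 0.3 0 0 0 0;1 0.3 0 0 0 0;1 0.3 0 0 0 0'; python3 -c "
from h import *;print(robot.state()['joint_pos'])"
```

```text
clock: 2.57
ee_pos: [349.0, -278.5, 257.3]
tcp_rot: [-3.141, 0.0, 1.569]
contact_force: [1.3, -0.4, 0.5]
finger_gap: 1.0
gripper_force: 0.0
clock: 3.15
ee_pos: [401.9, -103.7, 257.4]
tcp_rot: [3.142, 0.0, 1.569]
contact_force: [1.6, 0.3, -0.1]
finger_gap: 1.0
gripper_force: 0.0
[ 0.69290964  0.00467202 -0.58651739  2.10390313  0.00323803  1.03375454
  0.10261263]
```

```bash
cat >> h.py <<'E'
from scipy.spatial.transform import Rotation as Ro
def wray(s,u,v):
    c=robot.calibration('wrist');f=foc(c);x,y=u-c['cx'],v-c['cy'];r=np.hypot(x,y)+1e-9;th=r/f
    d=np.array([x/r*np.sin(th),y/r*np.sin(th),np.cos(th)]);T=c['tool_from_camera']
    Rw=Ro.from_euler('xyz',s['tcp_rot']).as_matrix()
    return s['ee_pos']+Rw@T[:3,3], Rw@T[:3,:3]@d
def wplane(s,u,v,z):
    o,d=wray(s,u,v);return (o+d*(z-o[2])/d[2]).round(1)
def tri(obs):
    A=np.zeros((3,3));b=np.zeros(3)
    for o,d in obs:
        d=d/np.linalg.norm(d);M=np.eye(3)-np.outer(d,d);A+=M;b+=M@o
    return np.linalg.solve(A,b).round(1)
import pickle
def wsnap(f):
    s,p,d=snap('wrist',f);pickle.dump(s,open(f'pics/{f}.pkl','wb'));print(s['ee_pos'],s['tcp_rot'],s['clock'])
E
python3 -m pendant '1 0.25 0 0 0 0;1 0.25 0 0 0 0;1 0.25 0 0 0 0;1 0.25 0 0 0 0;1 0.25 0 0 0 0;0.3 0.1 0 0 0 0;0 0 0 0 0 0;0 0 0 0 0 0'
python3 -c "
from h import *;wsnap('w1')"
python3 -m pendant '1 0.5 0 0 0 0;1 0.5 0 0 0 0;0 0 0 0 0 0;0 0 0 0 0 0'
python3 -c "
from h import *;wsnap('w2')"
python3 -m pendant '1 0.25 0 0 0 0;1 0.25 0 0 0 0;1 0.25 0 0 0 0;1 0.25 0 0 0 0;1 0.25 0 0 0 0;1 0.25 0 0 0 0;1 0.25 0 0 0 0;1 0.25 0 0 0 0;0 0 0 0 0 0;0 0 0 0 0 0'
python3 -c "
from h import *;wsnap('w3');a=np.hstack([cv2.imread(f'pics/w{i}.png') for i in (1,3)]);cv2.imwrite('pics/c13.png',cv2.resize(a,(800,300)));print(robot.state()['joint_pos'])"
```

```text
clock: 3.82
ee_pos: [435.7, 27.1, 257.1]
tcp_rot: [-3.141, 0.0, 1.569]
contact_force: [-0.2, -0.4, 1.0]
finger_gap: 0.999
gripper_force: 0.0
[435.69568538  27.14987925 257.12668881] [-3.14101380e+00  1.41613932e-05  1.56934253e+00] 3.8167
clock: 4.2
ee_pos: [461.1, 77.3, 257.1]
tcp_rot: [-3.141, -0.0, 1.569]
contact_force: [-0.9, -0.4, -0.0]
finger_gap: 1.003
gripper_force: 0.0
[461.14612256  77.30265    257.13637072] [-3.14103409e+00 -4.10965052e-04  1.56919088e+00] 4.2
clock: 5.08
ee_pos: [511.5, 276.9, 256.9]
tcp_rot: [-3.141, 0.0, 1.569]
contact_force: [-0.2, 0.4, 0.1]
finger_gap: 1.002
gripper_force: 0.0
[511.45847647 276.89773616 256.89773198] [-3.14072151e+00  4.38552097e-04  1.56913130e+00] 5.0833
[ 0.0551524   0.36761504 -0.82774907  1.76463826  0.29587567  1.14038896
 -0.86772828]
```

View pics/c13.png

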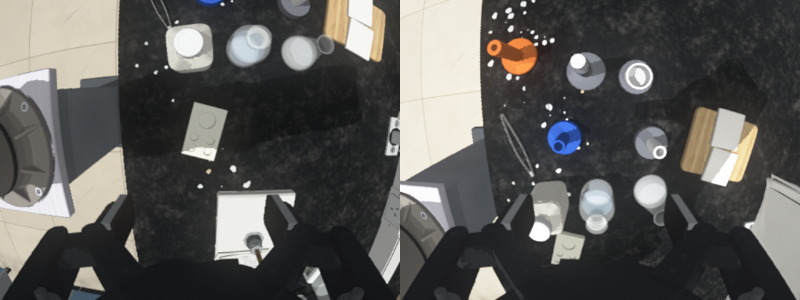

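w1 shows the plate at (205,130) in the montage, with the large well toward the vials. In w3 the handle top is near full-res px (245,87), the wide rim near (333,106) and the narrow rim near (363,214). I'll take one more baseline view.

```bash
python3 -m pendant '1 0 0 0 0 0;1 0 0 0 0 0;1 0 0 0 0 0;0 0 0 0 0 0;0 0 0 0 0 0'
python3 - <<'E'
from h import *
wsnap('w4')
def blobs(f,box,thr):
    g=cv2.imread(f'pics/{f}.png'); hs=cv2.cvtColor(g,cv2.COLOR_BGR2HSV)
    m=((hs[...,1]<50)&(hs[...,2]>thr)).astype('uint8'); k=np.zeros_like(m);x0,y0,x1,y1=box;k[y0:y1,x0:x1]=m[y0:y1,x0:x1]
    cs,_=cv2.findContours(k,cv2.RETR_EXTERNAL,cv2.CHAIN_APPROX_NONE)
    return [(tuple(np.round(cv2.minEnclosingCircle(c)[0],1)),round(cv2.minEnclosingCircle(c)[1],1),cv2.contourArea(c)) for c in cs if cv2.contourArea(c)>25]
for f in('w3','w4'):
    print(f,blobs(f,(200,40,420,300),190))
print('top',blobs('top0',(180,160,270,240),190))
a=[cv2.imread('pics/w4.png')[20:320,180:440]]+[cv2.imread('pics/w1.png')[120:240,230:340]]
a=[cv2.resize(a[0],(520,600)),cv2.resize(a[1],(280,305))]
b=np.zeros((600,800,3),'uint8');b[:,:520]=a[0];b[:305,520:]=a[1];cv2.imwrite('pics/c4.png',b)
E
```

```text
clock: 5.55
ee_pos: [511.6, 351.6, 257.2]
tcp_rot: [-3.141, 0.001, 1.569]
contact_force: [0.3, -0.2, -0.8]
finger_gap: 0.999
gripper_force: 0.0
[511.56542809 351.61483568 257.20210424] [-3.14143836e+00  6.20376716e-04  1.56888213e+00] 5.55
w3 [((np.float64(211.5), np.float64(292.0)), 13.5, 301.5), ((np.float64(275.5), np.float64(283.9)), 20.9, 968.0), ((np.float64(349.8), np.float64(266.9)), 21.2, 1261.5), ((np.float64(221.5), np.float64(238.0)), 3.6, 26.5), ((np.float64(363.0), np.float64(212.5)), 9.7, 253.5), ((np.float64(208.0), np.float64(150.0)), 4.5, 44.0), ((np.float64(334.1), np.float64(106.4)), 19.2, 1080.5), ((np.float64(248.6), np.float64(85.4)), 10.8, 325.0)]
w4 [((np.float64(356.7), np.float64(277.3)), 8.5, 76.5), ((np.float64(211.0), np.float64(209.0)), 4.5, 41.0), ((np.float64(249.8), np.float64(185.2)), 10.4, 302.0), ((np.float64(332.4), np.float64(176.0)), 18.1, 348.0), ((np.float64(202.5), np.float64(120.0)), 3.4, 25.5)]
top [((np.float64(192.3), np.float64(223.3)), 4.0, 42.5), ((np.float64(207.0), np.float64(189.8)), 9.4, 251.5), ((np.float64(256.3), np.float64(175.2)), 4.9, 63.0)]
```

View pics/c4.png

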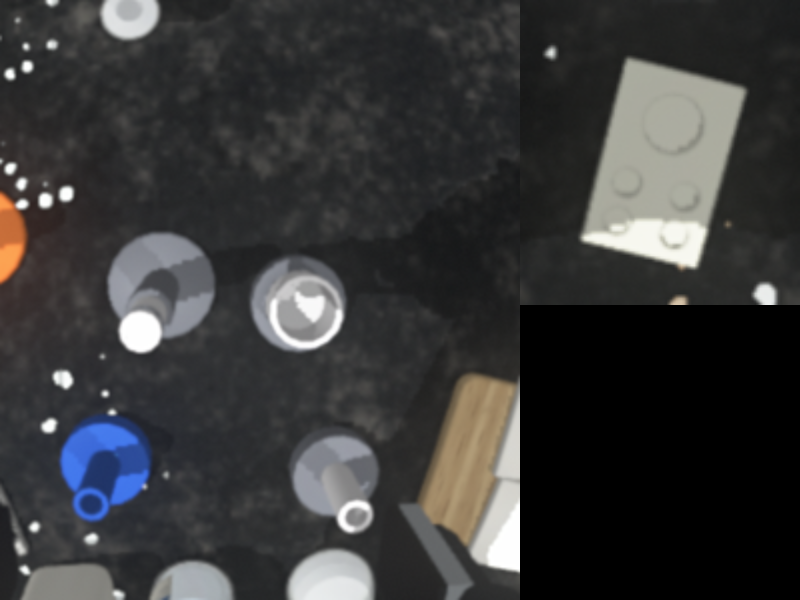

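Run:
```python
from h import *
S={f:pickle.load(open(f'pics/{f}.pkl','rb')) for f in('w1','w2','w3','w4')}
def tray(u,v):
    c=robot.calibration('top');f=foc(c);d=np.array([(u-c['cx'])/f,(v-c['cy'])/f,1]);return -c['R'].T@c['t'],c['R'].T@d
W=lambda f,u,v:wray(S[f],u,v)
print('handle tri',tri([W('w3',248.2,85.2),W('w4',249.8,185.2)]),tri([W('w4',249.8,185.2),tray(192.3,223.3)]),wplane(S['w4'],249.8,185.2,150),wplane(S['w3'],248.2,85.2,150),ray('top',192.3,223.3,150))
print('narrow tri',tri([W('w3',363,212.5),W('w4',357.5,277.8)]),tri([W('w4',357.5,277.8),tray(256.5,175.4)]),wplane(S['w3'],363,212.5,75),wplane(S['w4'],357.5,277.8,75),ray('top',256.5,175.4,75))
print('wide',wplane(S['w4'],332.4,176,45),'well',wplane(S['w1'],290.1,168.4,12))
# plate by contour
for f,z in(('w1',12),('w2',12)):
    g=cv2.imread(f'pics/{f}.png');h=cv2.cvtColor(g,cv2.COLOR_BGR2HSV)
    m=(h[...,2]>100).astype('uint8');m=cv2.morphologyEx(m,cv2.MORPH_CLOSE,np.ones((5,5)))
    cs,_=cv2.findContours(m,cv2.RETR_EXTERNAL,cv2.CHAIN_APPROX_NONE)
    for c in cs:
        if 1000<cv2.contourArea(c)<12000:
            q=np.array([wplane(S[f],*p[0],z)[:2] for p in c],np.float32)
            ce,sz,a=cv2.minAreaRect(q)
            if 80<max(sz)<100 and 45<min(sz)<66:
                b=cv2.boxPoints((ce,sz,a));e=max(((b[1]-b[0]),(b[2]-b[1])),key=np.linalg.norm);e=e/np.linalg.norm(e)
                e=e if e[1]>0 else -e
                print(f,ce,sz,'well',np.array(ce)+20*e)
```

```text
handle tri [490.  379.5 148.6] [489.4 379.4 146.5] [490.3 379.8 150. ] [490.  379.4 150. ] [488.5 379.  150. ]
narrow tri [598.1 262.8  75.5] [597.4 262.   74.2] [598.  262.7  75. ] [598.6 262.5  75. ] [595.9 261.7  75. ]
wide [569.9 369.6  45. ] well [449.3  48.7  12. ]
w1 (444.0615234375, 28.502260208129883) (90.95075225830078, 57.437625885009766) well [449.11736631  47.85267258]
w1 (517.9500122070312, 176.54998779296875) (83.4053726196289, 64.17514038085938) well [535.83854294 185.49428272]
w2 (444.0979309082031, 29.34068489074707) (91.08763122558594, 57.289737701416016) well [448.99988794  48.73065376]Traceback (most recent call last):
  File "<stdin>", line 16, in <module>
  File "h.py", line 21, in wplane
    o,d=wray(s,u,v);return (o+d*(z-o[2])/d[2]).round(1)
        ~~~~^^^^^^^
  File "h.py", line 16, in wray
    c=robot.calibration('wrist');f=foc(c);x,y=u-c['cx'],v-c['cy'];r=np.hypot(x,y)+1e-9;th=r/f
ValueError: time passes only in moves, steps and waits
```

```bash
python3 -m pendant '0.56 -0.43 0 0 0 0;0.56 -0.43 0 0 0 0;0 0 0.8 0 0 0;0 0 0.8 0 0 0;0 0 0.8 0 0 0;0 0 0.8 0 0 0;0 0 0.8 0 0 0;0 0 0.6 0 0 0;0 0 0.4 0 0 0;0 0 0.28 0 0 0;0 0 0 0 0 0;0 0 0 0 0 0' -1
python3 -c "
from h import *;wsnap('w5')"
```

```text
clock: 6.6
ee_pos: [490.4, 380.3, 125.8]
tcp_rot: [3.141, -0.0, 1.568]
contact_force: [0.6, 0.8, 1.1]
finger_gap: 1.003
gripper_force: 0.0
[490.38564485 380.34395846 125.80066263] [ 3.14133558e+00 -1.99703425e-04  1.56849363e+00] 6.6
```

View pics/w5.png

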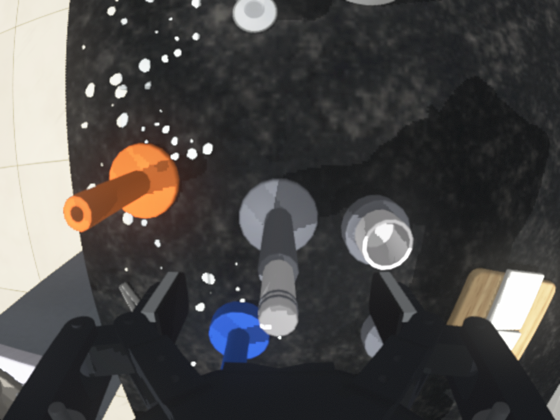

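The handle sits at px (279,300), centred between the fingers. I'll close and lift.

```bash
python3 -c "
from h import *;s=pickle.load(open('pics/w5.pkl','rb'));print(wplane(s,278.5,322,150))"
python3 -m pendant '0 0 0 0 0 0;0 0 0 0 0 0;0 0 0 0 0 0;0 0 0 0 0 0;0 0 0 0 0 0;0 0 0 0 0 0;0 0 0 0 0 0;0 0 0 0 0 0;0 0 0 0 0 0;0 0 0 0 0 0' 1 60
python3 -m pendant '0 0 -0.2 0 0 0;0 0 -0.4 0 0 0;0 0 -0.6 0 0 0;0 0 -0.8 0 0 0;0 0 -0.8 0 0 0;0 0 -0.8 0 0 0;0 0 0 0 0 0'
```

```text
[490.5 379.3 150. ]
clock: 7.48
ee_pos: [490.1, 380.5, 125.6]
tcp_rot: [3.141, -0.0, 1.569]
contact_force: [-0.4, -1.2, 5.6]
finger_gap: 0.168
gripper_force: 58.4
clock: 8.07
ee_pos: [491.1, 382.0, 220.7]
tcp_rot: [3.137, -0.004, 1.569]
contact_force: [0.5, 0.9, 0.3]
finger_gap: 0.169
gripper_force: 58.4
```

```bash
python3 -m pendant '0 0 -0.6 0 0 0;0 0 -0.6 0 0 0;0 0 -0.4 0 0 0;0 0 0 0 0 0;0 0 0 0 0 0;0 0 0 0 0 0'
python3 - <<'E'
from h import *
wsnap('w6');snap('scene','s6');snap('top','t6')
a=np.zeros((600,800,3),'uint8')
w=cv2.imread('pics/w6.png')[150:400,130:430];a[:330,:396]=cv2.resize(w,(396,330))
c=cv2.imread('pics/s6.png')[100:300,130:330];a[:400,400:800]=cv2.resize(c,(400,400))
t=cv2.imread('pics/t6.png')[130:290,150:310];a[340:600,:260]=cv2.resize(t,(260,260));cv2.imwrite('pics/c6.png',a)
E
```

```text
clock: 8.57
ee_pos: [490.0, 380.1, 254.8]
tcp_rot: [-3.141, 0.0, 1.569]
contact_force: [0.4, -0.9, -0.3]
finger_gap: 0.168
gripper_force: 58.4
[489.96317001 380.08694468 254.78601462] [-3.14117031e+00  4.86513395e-04  1.56869139e+00] 8.5667
```

View pics/c6.png

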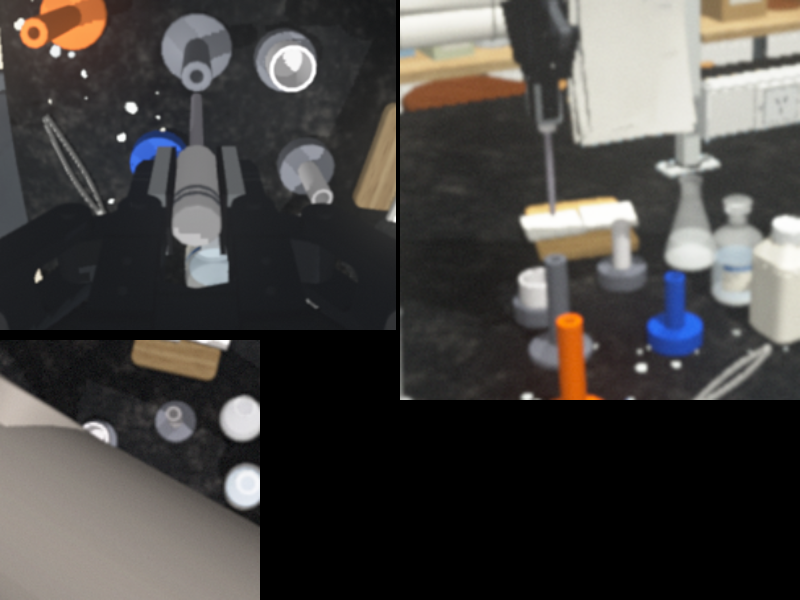

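Run:
```python
from h import *
s=pickle.load(open('pics/w6.pkl','rb'))
print('tip',wplane(s,278.5,222.7,149),'bore',wplane(s,278.5,206,105), 'narrow', wplane(s,130+322/1.32,150+197/1.32,75))
c=robot.calibration('scene');f=foc(c)
def pr(X):
    p=c['R']@np.array(X)+c['t'];return (p[:2]/p[2]*f+[c['cx'],c['cy']]).round(1)
print('scene obs tip',130+553/2,100+213/2,'shoulder',130+546/2,100+130/2)
for X in([490,380,149],[490,380,234]):print(pr(X))
def sray(u,v):
    d=np.array([(u-c['cx'])/f,(v-c['cy'])/f,1]);return -c['R'].T@c['t'],c['R'].T@d
print(tri([sray(406.5,206.5),wray(s,278.5,222.7)]))
```

```text
tip [490.1 379.3 149. ] bore [490.1 381.  105. ] narrow [598.8 263.6  75. ]
scene obs tip 406.5 206.5 shoulder 403.0 165.0
[205.2 207. ]
[202.4 163.8]
[380.6 223.5 130.1]
```

Grasp is good: the rod is upright, with its tip at about (490,379.5,149). Moving over the vial.

```bash
python3 -m pendant '-0.4 0.36 0 0 0 0;-0.8 0.75 0 0 0 0;-0.8 0.75 0 0 0 0;-0.8 0.75 0 0 0 0;-0.8 0.75 0 0 0 0;-0.6 0.56 0 0 0 0;-0.46 0.42 0 0 0 0;0 0 0.8 0 0 0;0 0 0.8 0 0 0;0 0 0.7 0 0 0;0 0 0 0 0 0;0 0 0 0 0 0'
python3 - <<'E'
from h import *
wsnap('w7');snap('scene','s7')
a=np.zeros((600,800,3),'uint8')
w=cv2.imread('pics/w7.png')[180:280,230:330];a[:400,:400]=cv2.resize(w,(400,400),interpolation=cv2.INTER_CUBIC)
c=cv2.imread('pics/s7.png')[150:250,190:290];a[:400,400:800]=cv2.resize(c,(400,400),interpolation=cv2.INTER_CUBIC)
cv2.imwrite('pics/c7.png',a[:400])
E
```

```text
clock: 9.72
ee_pos: [598.1, 263.5, 197.4]
tcp_rot: [-3.14, 0.0, 1.569]
contact_force: [0.2, 0.1, -0.0]
finger_gap: 0.165
gripper_force: 58.5
[598.08447836 263.49526705 197.35742192] [-3.13993633e+00  2.87043052e-04  1.56911968e+00] 9.7167
```

View pics/c7.png

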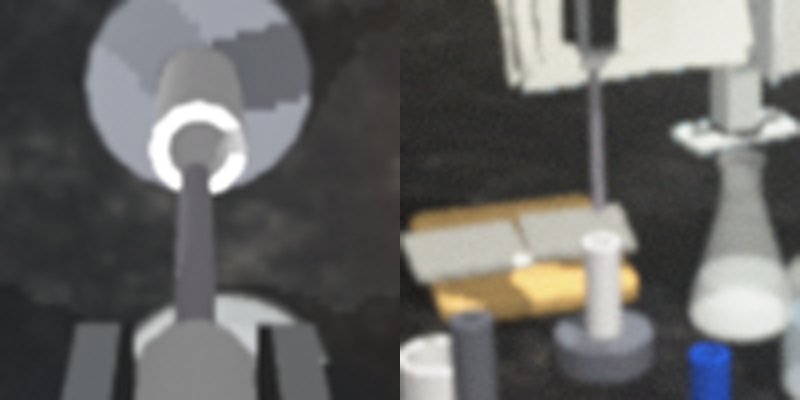

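Run:
```python
from h import *
s=pickle.load(open('pics/w7.pkl','rb'))
print('tip',wplane(s,279.4,221.5,91.6),'rim',wplane(s,279.4,217,75))
```

```text
tip [598.8 263.7  91.6] rim [598.8 262.3  75. ]
```

```bash
python3 -m pendant '0.04 0 0.3 0 0 0;0 0 0.4 0 0 0;0 0 0.4 0 0 0;0 0 0.3 0 0 0;0 0 0 0 0 0'; python3 -m pendant '0 0 0.4 0 0 0;0 0 0.4 0 0 0;0 0 0.3 0 0 0;0 0 0.2 0 0 0;0 0 0 0 0 0'
```

```text
clock: 10.23
ee_pos: [597.5, 264.1, 160.6]
tcp_rot: [-3.139, 0.001, 1.569]
contact_force: [0.5, -0.8, -0.6]
finger_gap: 0.173
gripper_force: 58.5
clock: 10.65
ee_pos: [597.8, 264.3, 128.9]
tcp_rot: [-3.14, 0.001, 1.569]
contact_force: [0.7, -0.5, -0.7]
finger_gap: 0.168
gripper_force: 58.5
```

```bash
python3 -m pendant '0 0 0.2 0 0 0;0 0 0.15 0 0 0;0 0 0.05 0 0 0;0 0 0 0 0 0;0 0 0 0 0 0;0 0 0 0 0 0'
```

```text
clock: 11.15
ee_pos: [598.5, 264.8, 120.6]
tcp_rot: [3.141, -0.0, 1.569]
contact_force: [-0.1, -0.4, -0.9]
finger_gap: 0.169
gripper_force: 58.5
```

```bash
python3 -m pendant '0 0 0.08 0 0 0;0 0 0.06 0 0 0;0 0 0 0 0 0;0 0 0 0 0 0;0 0 0 0 0 0;0 0 0 0 0 0'
```

```text
clock: 11.65
ee_pos: [598.4, 264.7, 116.9]
tcp_rot: [3.142, -0.0, 1.569]
contact_force: [-0.3, 0.7, -0.1]
finger_gap: 0.172
gripper_force: 58.5
```

```bash
python3 -m pendant '0 0 -0.3 0 0 0;0 0 -0.6 0 0 0;0 0 -0.8 0 0 0;0 0 -0.8 0 0 0;0 0 -0.8 0 0 0;0 0 -0.8 0 0 0;0 0 -0.8 0 0 0;0 0 -0.7 0 0 0;0 0 -0.5 0 0 0;0 0 0 0 0 0;0 0 0 0 0 0'
python3 -m pendant '-0.4 -0.28 0 0 0 0;-0.8 -0.56 0 0 0 0;-0.8 -0.56 0 0 0 0;-0.8 -0.56 0 0 0 0;-0.8 -0.56 0 0 0 0;-0.8 -0.56 0 0 0 0;-0.8 -0.56 0 0 0 0;-0.8 -0.56 0 0 0 0;-0.8 -0.56 0 0 0 0;-0.8 -0.56 0 0 0 0;-0.6 -0.4 0 0 0 0;-0.2 -0.2 0 0 0 0'
python3 -m pendant '0 -0.12 0.4 0 0 0;0 0 0.8 0 0 0;0 0 0.8 0 0 0;0 0 0.6 0 0 0;0 0 0.4 0 0 0;0 0 0 0 0 0;0 0 0 0 0 0'
```

```text
clock: 12.57
ee_pos: [598.5, 264.8, 270.3]
tcp_rot: [3.14, -0.0, 1.569]
contact_force: [0.3, 0.3, -1.1]
finger_gap: 0.17
gripper_force: 58.4
clock: 13.57
ee_pos: [447.9, 52.1, 268.4]
tcp_rot: [-3.14, 0.001, 1.566]
contact_force: [0.3, 0.6, -0.2]
finger_gap: 0.17
gripper_force: 58.5
clock: 14.15
ee_pos: [446.7, 55.7, 193.9]
tcp_rot: [-3.14, -0.001, 1.57]
contact_force: [0.3, 0.7, 0.7]
finger_gap: 0.169
gripper_force: 58.5
```

```bash
python3 -m pendant '-0.25 0.08 0 0 0 0;0 0 0.6 0 0 0;0 0 0.6 0 0 0;0 0 0.4 0 0 0;0 0 0 0 0 0;0 0 0 0 0 0;0 0 0 0 0 0'
python3 - <<'E'
from h import *
wsnap('w8');snap('scene','s8')
a=np.zeros((400,800,3),'uint8')
w=cv2.imread('pics/w8.png')[170:270,230:330];a[:400,:400]=cv2.resize(w,(400,400),interpolation=cv2.INTER_CUBIC)
c=cv2.imread('pics/s8.png')[160:260,310:410];a[:400,400:800]=cv2.resize(c,(400,400),interpolation=cv2.INTER_CUBIC)
cv2.imwrite('pics/c8.png',a)
E
```

```text
clock: 14.73
ee_pos: [449.5, 48.8, 155.1]
tcp_rot: [3.141, -0.0, 1.569]
contact_force: [0.8, 0.3, 0.8]
finger_gap: 0.166
gripper_force: 58.5
[449.45313989  48.83866867 155.13074423] [ 3.14066286e+00 -1.48755062e-04  1.56877368e+00] 14.7333
```

View pics/c8.png

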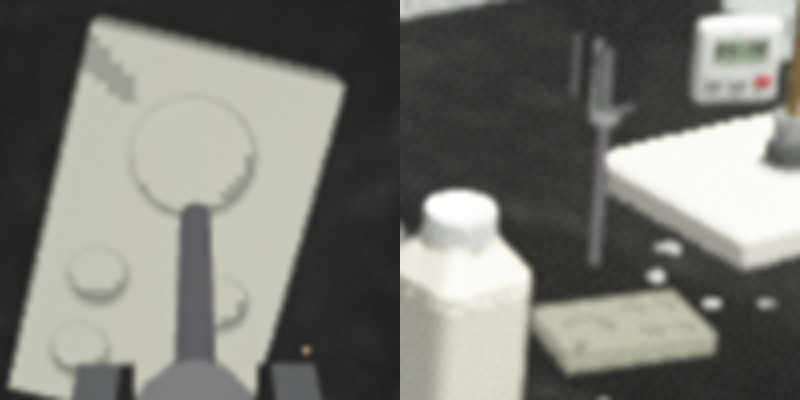

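Run:
```python
from h import *
s=pickle.load(open('pics/w8.pkl','rb'))
print('tip+y edge',wplane(s,278.75,221.3,49.3),'well',wplane(s,278.25,208.6,12))
```

```text
tip+y edge [449.9  49.2  49.3] well [449.6  49.2  12. ]
```

```bash
python3 -m pendant '0.08 0 0.3 0 0 0;0 0 0.3 0 0 0;0 0 0.2 0 0 0;0 0 0.1 0 0 0;0 0 0 0 0 0;0 0 0 0 0 0;0 0 0 0 0 0'
python3 - <<'E'
from h import *
wsnap('w9');snap('scene','s9')
a=np.zeros((400,800,3),'uint8')
w=cv2.imread('pics/w9.png')[170:270,230:330];a[:400,:400]=cv2.resize(w,(400,400),interpolation=cv2.INTER_CUBIC)
c=cv2.imread('pics/s9.png')[180:260,330:410];a[:400,400:800]=cv2.resize(c,(400,400),interpolation=cv2.INTER_CUBIC)
cv2.imwrite('pics/c9.png',a)
E
```

```text
clock: 15.42
ee_pos: [449.1, 50.8, 131.9]
tcp_rot: [3.142, -0.0, 1.569]
contact_force: [-0.3, -0.8, -0.9]
finger_gap: 0.173
gripper_force: 58.5
[449.05932699  50.82700011 131.94177638] [ 3.14150830e+00 -1.87396874e-04  1.56874803e+00] 15.4167
```

View pics/c9.png

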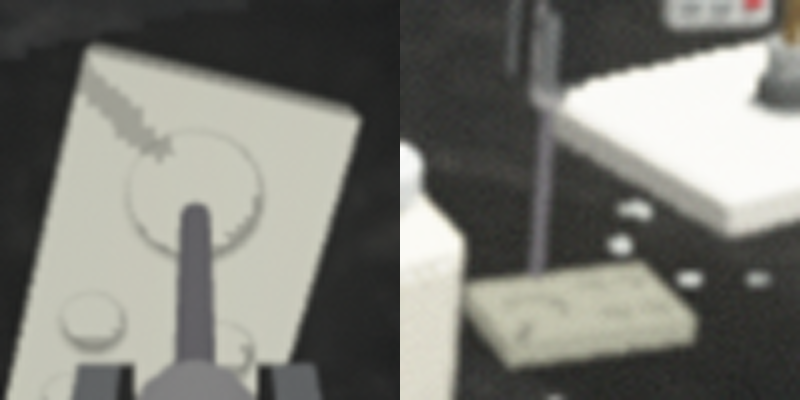

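Run:
```python
from h import *
s=pickle.load(open('pics/w9.pkl','rb'))
print('tip edge',wplane(s,278.9,221.1,26.1),'well',wplane(s,279,218.6,12))
c=robot.calibration('scene');f=foc(c)
def pr(X):
    p=c['R']@np.array(X)+c['t'];return (p[:2]/p[2]*f+[c['cx'],c['cy']]).round(1)
for X in([449.3,48.5,26],[449.3,48.5,22],[449.3,49,12]):print(pr(X))
def sray(u,v):
    d=np.array([(u-c['cx'])/f,(v-c['cy'])/f,1]);return -c['R'].T@c['t'],c['R'].T@d
print(tri([sray(357.6,234.6),wray(s,278.9,221.1)]))
```

```text
tip edge [449.5  51.4  26.1] well [449.6  49.1  12. ]
[357.  234.8]
[356.9 236.4]
[356.4 240.4]
[448.6  49.8  26.7]
```

```bash
python3 -m pendant '0 0 0.08 0 0 0;0 0 0.05 0 0 0;0 0 0 0 0 0;0 0 0 0 0 0;0 0 0 0 0 0;0 0 0 0 0 0;0 0 0 0 0 0;0 0 0 0 0 0;0 0 0 0 0 0;0 0 0 0 0 0'; python3 -c "
from h import *;s=robot.state();print(abs(s['qd']).max(),s['ee_pos']);print(robot.hand_in())"
```

```text
clock: 16.35
ee_pos: [449.0, 50.7, 128.6]
tcp_rot: [3.141, -0.0, 1.569]
contact_force: [-0.0, -0.5, -0.6]
finger_gap: 0.174
gripper_force: 58.5
0.0012206101046686576 [448.98238213  50.71696902 128.63882053]
the job is handed in; nothing more can be done
None
```

I dipped the rod to about 3 mm above the narrow vial's floor and carried it over the bottles and flask. It is handed in held still and upright over the middle of the large well, its tip about 11 mm above the plate; `hand_in()` gave no verdict.

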